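# Long screwdriver back into the tool cup

## Robot

A 6-joint arm with a two-finger parallel gripper is mounted at the origin on the work surface. World frame = base frame: x ahead of the robot, y to its left, z up, the work surface at z = 0. Lengths are in m, angles in rad, forces in N, time in s.
With the tool pointing down it reaches from about 0.35 to 0.975 m from the base axis. Payload 7.1 kg.
Tool frame: the origin (TCP) lies on the centre line of the jaws, within the pads' length; the fingertips stand 25 mm ahead of it and the grasp point (between the pads) lies 6 mm ahead of it; x points along the fingers, z is the direction in which the jaws open and shut, and the axes are right-handed (so a half turn about x gives the same grasp; the last joint's range is limited). The gripper opens to 88 mm and grips with 3 to 60 N. Pads are 20 mm wide; open, the fingers measure 115 mm over their backs; the gripper's body (75 mm by 178 mm) begins 61 mm behind the grasp point.
Start: joints at [1.238, 0.423, 1.63, -0, 1.089, -0.019], TCP at [0.193, 0.594, 0.248] pointing down, gripper open.
Joint ranges: [-3, 3], [-0.9, 2.11], [0.09, 2.58], [-1.31, 4.45], [0.11, 2.69], [-2.54, 2.54]. Speed limits (rad/s): [2.39, 2.39, 3.01, 3.14, 3.14, 3.14].

## Interface

Orientations are given as a unit quaternion [x, y, z, w].
In Python, from workcell import robot gives the robot as it stands.
- The arm moves only by the tool carry_out, never from a script. Its argument "commands" is a list of rows, each a list of 7 numbers: the shift along the world's x, y, z in mm, then the turn, a rotation vector about the world's x, y, z in rad, then the finger opening in mm, from 0 to 87.8. A call has 1 to 20 rows; each row is the pose to reach, as a shift and turn from the pose commanded when the call began; what a row does not reach only later rows make up. A row lasts 1/12 s, in which the tool goes at most 41.7 mm and 7.16 degrees, less where a joint would pass 70% of its speed; a pose out of reach is approached as far as the arm can. A call with a gripper value outside its range is refused whole. The fingers move at their own pace and stop on an object; "force" is the grip in N (left out, the last holds). Time passes only in rows, so rows that repeat a pose let the fingers close. It gives the time, the measured TCP pose, the force and the opening at its end, in the units of the state.
- robot.sense(): the state, without advancing time (a new reading comes with each control period).
- robot.snapshot(name): name is "scene" or "top"; returns (picture, depth): 384x512x3 uint8, red, green, blue; 384x512 float32, m along the optical axis (not along the pixel's ray), 0 where there is no reading.
- robot.camera_params(name): a dict with "fx", "fy", "cx", "cy" (pixels), "k1" (the pictures are not rectified: a ray, as slopes to the right and down, at radius r is drawn at 1 + k1 r^2 times it, then the intrinsics apply), "extrinsics" (4x4, takes a point from world to camera coordinates). Camera axes: x right, y up, looking along -z (the intrinsics and any distortion apply to the point x, -y, -z); pixel columns grow to the right and rows downward; lengths in m; the calibration is good to about 2 mm. A picture is of the moment at which its call begins. camera_params takes no time and is no camera call.
- robot.sign_off(): hands the job in, once; it reports no verdict.
Trained networks look in the newest picture that a camera, given by its name, has taken for a name from the list of things; names that differ only in an ending like _2 or _b are one class to them, and where a whole thing is asked for, a point or a joint stands for the part that bears it (a point fixed in the world has none). Each returns a list of dicts, best first, with "conf" (0 to 1); they miss things now and then, are a little off and sometimes report something else, mostly with a low value. They report only what shows in the picture. A call takes as long as a camera call. They do not tell look-alikes from the thing itself.
- robot.boxes_of(camera, thing): "position" ([x, y, z] in m, in world coordinates, good to about 4 mm: the middle of the surface that is visible of it).
The state is a dict: "time": time; "q": joint angles; "qd": joint speeds; "joint_efforts": joint torques, N m; "tool_pos": TCP position; "tool_rot": TCP orientation; "ft_force": force on the tool from outside, world axes, zero at the start; "moment": the same for the moment, N m; "opening": finger opening in m.
Only numpy, scipy, OpenCV 4.12 (cv2) and the standard library are available. Lean on these libraries where they do the work, as an engineer would, in place of code of your own. Each camera call takes 0.05 s, during which the arm holds its last target. There are 200 camera calls.

## Task

Take the screwdriver with the longest handle out of the sloped rack and stand it, blade down, in the narrow steel tool cup with the wide foot: lower it in close to the bottom of the cup before you let go, do not drop it in. It may then lean on the rim. Leave the other two screwdrivers in the rack and the cup standing on its foot.

Things in the scene. Friction and masses are not known exactly. Their poses are not given: they have to be found in the camera images.
- long_driver: The one to move, 90 g: straight black handle 24 mm in diameter, 100 mm long, flat ends, on a steel shaft 10 mm thick, 100 mm long. Origin at blade tip, z axis up the shaft; handle spans z 100 to 200 mm. It starts in a hole of the fixed sloped rack, leaning about 20 degrees, handle end towards the robot's side, in a plane square to the row of holes; it draws out along its own axis, 100 mm.
- slim_driver: To be left in the rack: black handle only 16 mm in diameter and 60 mm long, same shaft. Origin at blade tip, z axis up the shaft. The rack: aluminium plate 24 mm thick with a row of three 13 mm square holes 80 mm apart, one driver in each in any order, all leaning alike; the handles' lower ends rest on its upper face, 110 mm above the table at the holes.
- stubby_driver: To be left in the rack: bulbous black handle up to 34 mm in diameter, only 45 mm long, same shaft (10 mm thick, 100 mm long). Origin at blade tip, z axis up the shaft to the handle.
- cup: Narrow round steel tool cup standing loose on the table, empty, 0.5 kg: 80 mm high, 44 mm outside and 36 mm inside diameter, inner floor 8 mm above the table, on a round foot 76 mm wide and 6 mm high. Origin at the centre of its underside, z axis up through the middle of the mouth. The wider clear plastic cup (72 mm) nearby is not the one meant.
Things that resemble listed ones, but are neither listed nor needed, are in the scene too. What is shaped like the long_driver but white is not meant.

How it is judged:
At the end, for the whole second after the job is handed in: The long screwdriver rests in the steel cup, blade tip within 25 mm of the cup's underside and 20 mm of its axis, handle up, leaning at most 25 degrees; the cup is upright on the table (within 6 degrees); the other two screwdrivers are in the rack, within 30 mm of where they were (horizontal distance between long_driver and cup below 0.02 m and z of long_driver in the frame of cup between 0 and 0.025 m and angle between long_driver's own z axis and vertical below 0.45 rad and angle between cup's own z axis and vertical below 0.1 rad and height (world z) of cup below 0.015 m and linear speed of long_driver below 0.03 m/s and distance of each of slim_driver, stubby_driver from where it was at the start of the episode below 0.03 m); the robot touches nothing.
It fails at once if the screwdriver is dropped into the cup (it falls at more than 1 m/s) (horizontal distance between long_driver and cup below 0.02 m and z of long_driver in the frame of cup below 0.08 m and contact force between the fingers and long_driver below 0.1 N and linear speed of long_driver above 1 m/s).
It fails at once if the cup is knocked over (angle between cup's own z axis and vertical above 0.5 rad).
It fails at once if another screwdriver is pulled out of the rack or knocked away (distance of any of slim_driver, stubby_driver from where it was at the start of the episode above 0.05 m).
It also fails if it takes over 35 s, if anything falls off the work surface, if the arm or the gripper's body presses on something with over 40 N, if the wrist force passes 120 N, or if a joint passes its speed limit or range.

## Working session

There is one attempt and no reset: what is moved stays moved. The work goes in short steps, Python scripts to look and compute and a tool call to move; the robot and the scene stay as the last step left them, time stands still between calls to the robot, and variables do not carry over. Pictures are saved under pics/ and viewed, about 8 in all and at most 12, crops included, and the job is handed in when it is done.

Besides the shell and the picture viewer there is one more tool, called after "Call:" as name(argument=value, ...) on one line, values as JSON. carry_out: Moves the arm, as the interface text tells. Its arguments: {"type":"object","properties":{"commands":{"type":"array"},"force":{"type":"number"}},"required":["commands"]}

```bash
mkdir -p pics
cat > h.py <<'E'
import numpy as np, cv2
from workcell import robot
def cloud(name, save=None):
    im,d=robot.snapshot(name)
    if save: cv2.imwrite('pics/'+save+'.png',im[:,:,::-1])
    c=robot.camera_params(name)
    v,u=np.mgrid[0:384,0:512]
    x=(u-c['cx'])/c['fx']; y=(v-c['cy'])/c['fy']; a,b=x.copy(),y.copy()
    for _ in range(8):
        s=1+c['k1']*(a*a+b*b); a,b=x/s,y/s
    P=np.stack([a*d,-b*d,-d,np.ones_like(d)],-1)@np.linalg.inv(c['extrinsics']).T
    P=P[...,:3]; P[d==0]=np.nan
    return im,P
E
python3 - <<'E'
from h import *
for n in ('scene','top'):
    im,P=cloud(n,n); np.save(n,P)
    for t in ('long_driver','slim_driver','stubby_driver','cup'):
        print(n,t,[(np.round(b['position'],3).tolist(),round(b['conf'],2)) for b in robot.boxes_of(n,t)])
    print(np.linalg.inv(robot.camera_params(n)['extrinsics']).round(2).tolist())
print(robot.sense())
a=cv2.imread('pics/scene.png');b=cv2.imread('pics/top.png')
E
```

```text
scene long_driver [([0.187, -0.376, 0.016], 0.79), ([0.539, -0.231, 0.155], 0.77)]
scene slim_driver [([0.533, -0.146, 0.133], 0.61)]
scene stubby_driver [([0.568, -0.301, 0.143], 0.82)]
scene cup [([0.62, 0.216, 0.059], 0.74)]
[[0.72, -0.55, 0.41, 1.02], [0.69, 0.57, -0.45, -0.66], [0.01, 0.61, 0.79, 1.05], [0.0, 0.0, 0.0, 1.0]]
top long_driver [([0.174, -0.365, 0.018], 0.79), ([0.526, -0.218, 0.197], 0.55)]
top slim_driver [([0.518, -0.144, 0.161], 0.49)]
top stubby_driver [([0.553, -0.297, 0.146], 0.72)]
top cup [([0.612, 0.214, 0.016], 0.62)]
[[-0.0, 0.99, -0.12, 0.32], [-1.0, -0.0, 0.0, -0.08], [0.0, 0.12, 0.99, 1.16], [0.0, 0.0, 0.0, 1.0]]
{'time': 0.5, 'q': array([ 1.23798179e+00,  4.23097697e-01,  1.62991949e+00,  1.78147127e-05,
        1.08862356e+00, -1.89625016e-02]), 'qd': array([-4.63895647e-04,  8.33690399e-04,  4.40735506e-04, -1.04724623e-03,
        3.39116303e-05, -6.76945287e-04]), 'joint_efforts': array([-4.74933804e-04, -5.44145501e+01, -2.73816186e+01,  6.43588370e-02,
        1.75788626e-02, -3.21683126e-05]), 'tool_pos': array([0.19289093, 0.59445428, 0.24766883]), 'tool_rot': array([-0.41571761,  0.5720164 ,  0.41570729,  0.57198213]), 'ft_force': array([-0.58339318,  1.23266259, -0.32961081]), 'moment': array([ 0.00157882, -0.02367798, -0.01825812]), 'opening': 0.08783781256951358}
```

View pics/scene.png

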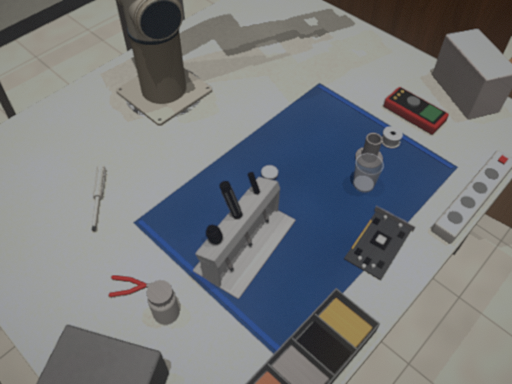

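View pics/top.png

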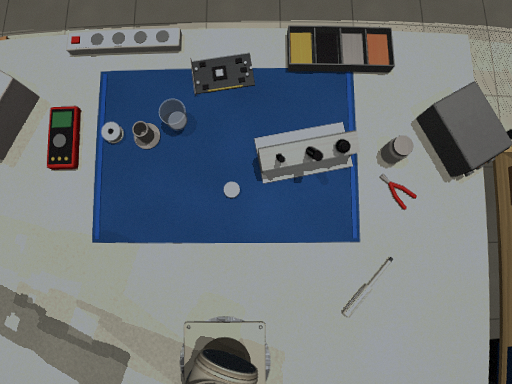

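The scene picture shows the rack with stubby (214,234), long (231,200) and slim (253,183) black handles. The steel cup is at (372,147) in scene and (146,134) in top, and the clear cup is beside it at (368,170) and (173,115). The white look-alike lies far off. Next I measure the handle axis and the cup from depth.

Run:
```python
from h import *
for n,hb,cb in (('scene',(178,222,215,245),(125,175,352,386)),('top',(138,168,296,330),(112,152,128,162))):
    P=np.load(n+'.npy'); im=cv2.imread(f'pics/{n}.png')
    r0,r1,c0,c1=hb; Q=P[r0:r1,c0:c1]; g=im[r0:r1,c0:c1].max(-1)
    m=(g<60)&(Q[...,2]>.10); q=Q[m]; print(n,'handle',len(q),q.min(0).round(3),q.max(0).round(3))
    for z in np.arange(.10,.23,.015):
        s=q[(q[:,2]>=z)&(q[:,2]<z+.015)]
        if len(s): print(len(s),s.mean(0).round(3),s.min(0).round(3)[:2],s.max(0).round(3)[:2])
    r0,r1,c0,c1=cb; q=P[r0:r1,c0:c1].reshape(-1,3)
    print('cup')
    for lo,hi in ((.004,.009),(.02,.04),(.04,.06),(.06,.074),(.074,.088),(.088,.12)):
        s=q[(q[:,2]>=lo)&(q[:,2]<hi)]
        if len(s):print(lo,len(s),s.mean(0).round(3),s.min(0).round(3)[:2],s.max(0).round(3)[:2])
    # rack: upper face direction
P=np.load('top.npy'); q=P[115:190,245:365].reshape(-1,3); s=q[(q[:,2]>.09)&(q[:,2]<.125)]
A=np.c_[s[:,:2],np.ones(len(s))]; print('rackplane',np.linalg.lstsq(A,s[:,2],rcond=None)[0],len(s))
rect=cv2.minAreaRect((s[:,:2]*1000).astype(np.float32)); print(rect)
P=np.load('top.npy'); q=P[115:190,245:365].reshape(-1,3); 
for d in ('scene','top'):
    im=cv2.imread(f'pics/{d}.png')
    c=im[150:260,170:400] if d=='scene' else im[95:195,100:370]
    cv2.imwrite(f'pics/{d}_c.png',cv2.resize(c,None,fx=2.9,fy=2.9,interpolation=cv2.INTER_CUBIC))
cs=cv2.imread('pics/scene.png')[120:290,185:395]
cv2.imwrite('pics/sc2.png',cv2.resize(cs,None,fx=3.5,fy=3.5,interpolation=cv2.INTER_CUBIC))
```

```text
scene handle 379 [ 0.509 -0.241  0.113] [ 0.562 -0.217  0.21 ]
2 [ 0.558 -0.227  0.114] [ 0.557 -0.228] [ 0.558 -0.226]
42 [ 0.556 -0.229  0.124] [ 0.543 -0.236] [ 0.562 -0.217]
53 [ 0.551 -0.229  0.138] [ 0.542 -0.237] [ 0.559 -0.217]
51 [ 0.546 -0.23   0.153] [ 0.535 -0.238] [ 0.554 -0.217]
57 [ 0.541 -0.231  0.167] [ 0.53  -0.239] [ 0.548 -0.217]
61 [ 0.535 -0.232  0.183] [ 0.523 -0.241] [ 0.543 -0.218]
83 [ 0.526 -0.231  0.199] [ 0.509 -0.24 ] [ 0.537 -0.219]
30 [ 0.525 -0.23   0.207] [ 0.516 -0.241] [ 0.53  -0.219]
cup
0.004 130 [0.591 0.258 0.006] [0.524 0.141] [0.691 0.352]
0.02 114 [0.644 0.189 0.031] [0.603 0.144] [0.678 0.318]
0.04 256 [0.642 0.183 0.051] [0.603 0.104] [0.698 0.242]
0.06 229 [0.642 0.181 0.067] [0.603 0.099] [0.701 0.241]
0.074 280 [0.65  0.165 0.081] [0.6   0.098] [0.703 0.244]
0.088 2 [0.661 0.144 0.088] [0.634 0.126] [0.687 0.162]
top handle 160 [ 0.507 -0.239  0.104] [ 0.555 -0.213  0.21 ]
3 [ 0.538 -0.22   0.107] [ 0.535 -0.224] [ 0.543 -0.213]
10 [ 0.547 -0.214  0.123] [ 0.534 -0.217] [ 0.555 -0.213]
12 [ 0.545 -0.216  0.138] [ 0.535 -0.22 ] [ 0.554 -0.213]
14 [ 0.541 -0.217  0.154] [ 0.529 -0.223] [ 0.55  -0.214]
15 [ 0.533 -0.219  0.169] [ 0.518 -0.225] [ 0.543 -0.216]
17 [ 0.529 -0.219  0.184] [ 0.515 -0.225] [ 0.538 -0.215]
60 [ 0.518 -0.227  0.202] [ 0.507 -0.239] [ 0.533 -0.217]
29 [ 0.521 -0.228  0.207] [ 0.509 -0.239] [ 0.528 -0.22 ]
cup
0.004 262 [0.619 0.216 0.006] [0.574 0.179] [0.69  0.277]
0.02 66 [0.617 0.217 0.03 ] [0.597 0.199] [0.639 0.238]
0.04 79 [0.618 0.218 0.05 ] [0.597 0.198] [0.638 0.238]
0.06 68 [0.621 0.214 0.068] [0.598 0.166] [0.667 0.238]
0.074 94 [0.625 0.213 0.08 ] [0.598 0.163] [0.666 0.241]
0.088 1 [0.661 0.168 0.089] [0.661 0.168] [0.661 0.168]
rackplane [ 0.27459705  0.05067071 -0.03015962] 1929
((555.2682495117188, -222.61297607421875), (63.47514724731445, 256.937744140625), 10.45217514038086)
```

View pics/sc2.png

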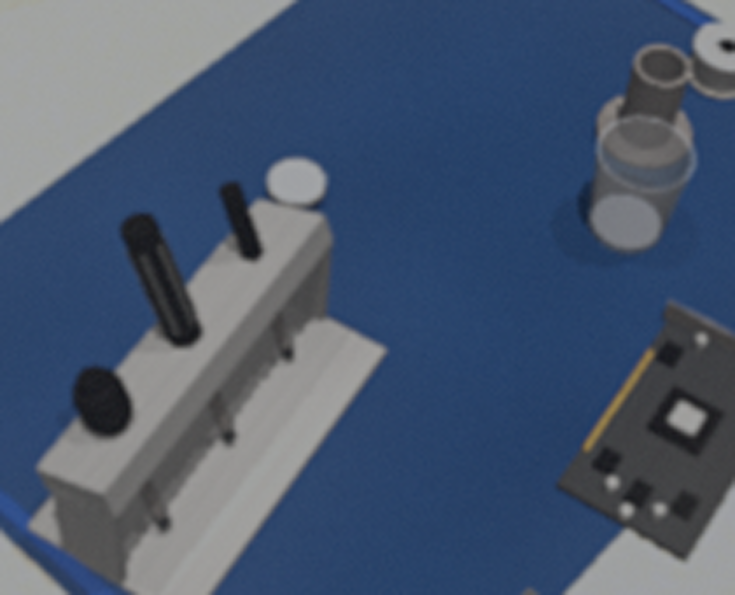

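The steel cup, behind the clear one, is centred at about (0.618, 0.218), and its size agrees with the 44 mm given. The long handle's end is at about (0.520, -0.229, 0.205), leaning 20 degrees along (-0.98, -0.18). I will grip it coaxially from above and work out the rotation options.

Run:
```python
from h import *
from scipy.spatial.transform import Rotation as R
s=robot.sense(); R0=R.from_quat(s['tool_rot']); print(R0.as_matrix().round(3))
a=np.radians(10.45); h=np.array([-np.cos(a),-np.sin(a),0]); u=np.sin(np.radians(20))*h+np.array([0,0,np.cos(np.radians(20))])
row=np.array([np.sin(a),-np.cos(a),0]); print('u',u.round(4))
for n,z in (('row',row),('-row',-row),('pl',np.cross(u,row)),('-pl',-np.cross(u,row))):
    x=-u; M=np.c_[x,np.cross(z,x),z]; rt=R.from_matrix(M)
    rv=(rt*R0.inv()).as_rotvec(); print(n,rv.round(3),np.degrees(np.linalg.norm(rv)).round(1))
    # back to vertical
    ax=np.cross(u,[0,0,1]); ax*=np.radians(20)/np.linalg.norm(ax); print('  upright turn',ax.round(4))
end=np.array([.520,-.229,.205]); g=end-.034*u
print('grasp shift',((g-s['tool_pos'])*1000).round(1),'pre', ((g+.1*u-s['tool_pos'])*1000).round(1))
```

```text
[[-0.    -0.951  0.309]
 [-0.     0.309  0.951]
 [-1.     0.    -0.   ]]
u [-0.3363 -0.062   0.9397]
row [ 0.474 -0.031 -2.61 ] 152.0
  upright turn [-0.0633  0.3433  0.    ]
-row [-0.023 -0.352  0.491] 34.6
  upright turn [-0.0633  0.3433  0.    ]
pl [ 0.241 -0.276 -1.063] 64.4
  upright turn [-0.0633  0.3433  0.    ]
-pl [-0.315 -0.276  2.043] 119.5
  upright turn [-0.0633  0.3433  0.    ]
grasp shift [ 338.5 -821.3  -74.6] pre [ 304.9 -827.5   19.4]
```

Call:
carry_out(commands=[[0, 0, 100, 0, 0, 0, 60], [60, -160, 110, 0, 0, -0.2, 60], [150, -400, 110, 0.1, -0.12, -0.5, 60], [250, -680, 110, 0.2, -0.22, -0.85, 60], [305, -827, 80, 0.241, -0.276, -1.063, 60], [305, -827, 40, 0.241, -0.276, -1.063, 60], [305, -827, 40, 0.241, -0.276, -1.063, 60], [305, -827, 40, 0.241, -0.276, -1.063, 60], [305, -827, 40, 0.241, -0.276, -1.063, 60], [305, -827, 40, 0.241, -0.276, -1.063, 60], [305, -827, 40, 0.241, -0.276, -1.063, 60], [305, -827, 40, 0.241, -0.276, -1.063, 60], [305, -827, 40, 0.241, -0.276, -1.063, 60], [305, -827, 40, 0.241, -0.276, -1.063, 60], [305, -827, 40, 0.241, -0.276, -1.063, 60], [305, -827, 40, 0.241, -0.276, -1.063, 60], [305, -827, 40, 0.241, -0.276, -1.063, 60], [305, -827, 40, 0.241, -0.276, -1.063, 60], [305, -827, 40, 0.241, -0.276, -1.063, 60], [305, -827, 40, 0.241, -0.276, -1.063, 60]])

```text
time: 2.17
tool_pos: [0.4651, -0.1456, 0.2915]
tool_rot: [-0.052, 0.571, 0.074, 0.816]
ft_force: [1.2, 1.2, 0.1]
opening: 0.0599
```

```bash
cat > t.py <<'E'
from h import *
from scipy.spatial.transform import Rotation as R
a=np.radians(10.45); u=np.array([-.3363,-.062,.9397]); row=np.array([np.sin(a),-np.cos(a),0])
def need(g,x=-u,z=np.cross(u,row)):
    s=robot.sense(); M=R.from_matrix(np.c_[x,np.cross(z,x),z])
    print(s['time'],'shift',((g-s['tool_pos'])*1000).round(1),'turn',(M*R.from_quat(s['tool_rot']).inv()).as_rotvec().round(3),s['q'].round(2))
E
python3 -c "
from t import *
need(np.array([.520,-.229,.205])+.07*u)"
```

```text
2.1667 shift [ 31.3 -87.7 -20.7] turn [0.001 0.001 0.001] [-0.45  0.05  2.06  0.29  0.76 -0.81]
```

Call:
carry_out(commands=[[15, -40, -10, 0, 0, 0, 60], [31, -80, -20, 0, 0, 0, 60], [31, -88, -21, 0, 0, 0, 60], [31, -88, -21, 0, 0, 0, 60], [31, -88, -21, 0, 0, 0, 60]])

```text
time: 2.58
tool_pos: [0.4953, -0.2309, 0.2697]
tool_rot: [-0.052, 0.572, 0.074, 0.815]
ft_force: [-0.5, 0.2, 0.6]
opening: 0.06
```

Run:
```python
from t import *
need(np.array([.520,-.229,.205])+.07*u)
im,P=cloud('scene')
c=im[130:270,170:310,::-1]; cv2.imwrite('pics/a1.png',cv2.resize(c,None,fx=4,fy=4,interpolation=cv2.INTER_CUBIC))
```

```text
2.5833 shift [ 1.1 -2.4  1.1] turn [-0.001 -0.001  0.001] [-0.58  0.19  1.96  0.35  0.77 -0.98]
```

View pics/a1.png

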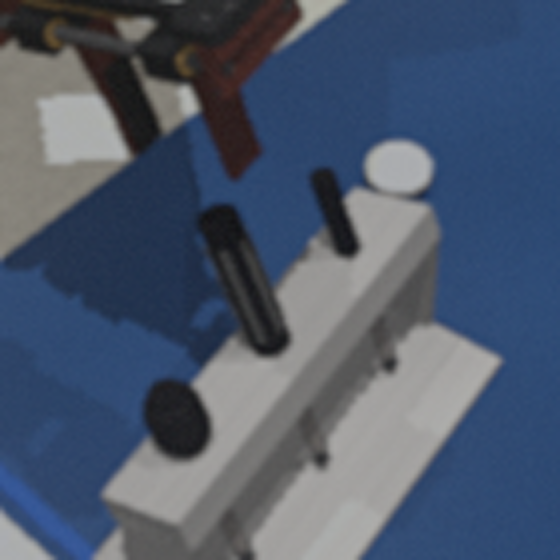

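The jaws straddle the extension of the handle axis (midpoint near crop (193,163), axis extension near (200,165)), so I descend along the axis and grip.

Call:
carry_out(commands=[[6, 1, -16, 0, 0, 0, 60], [12, 1, -32, 0, 0, 0, 60], [18, 2, -48, 0, 0, 0, 60], [24, 3, -64, 0, 0, 0, 60], [30, 4, -80, 0, 0, 0, 60], [36, 5, -97, 0, 0, 0, 60], [36, 5, -97, 0, 0, 0, 60], [36, 5, -97, 0, 0, 0, 40], [36, 5, -97, 0, 0, 0, 26], [36, 5, -97, 0, 0, 0, 15], [36, 5, -97, 0, 0, 0, 15], [36, 5, -97, 0, 0, 0, 15], [36, 5, -97, 0, 0, 0, 15], [36, 5, -97, 0, 0, 0, 15]], force=30)

```text
time: 3.8
tool_pos: [0.5302, -0.2261, 0.1728]
tool_rot: [-0.053, 0.572, 0.075, 0.815]
ft_force: [-9.7, -3.4, 4.9]
opening: 0.0235
```

Run:
```python
from t import *
need(np.array([.520,-.229,.205])-.034*u); s=robot.sense(); print(s['opening'],s['ft_force'],s['tool_pos'])
```

```text
3.8 shift [ 1.3 -0.8  0.3] turn [ 0.001 -0.003 -0.001] [-0.53  0.38  1.97  0.43  0.57 -1.05]
0.023545172758909928 [-9.67586552 -3.41564369  4.9172701 ] [ 0.53017042 -0.22605857  0.17276332]
```

Call:
carry_out(commands=[[-1, 0, 0, 0, 0, 0, 15], [-6, -1, 14, 0, 0, 0, 15], [-11, -2, 28, 0, 0, 0, 15], [-16, -3, 42, 0, 0, 0, 15], [-21, -4, 56, 0, 0, 0, 15], [-26, -5, 70, 0, 0, 0, 15], [-31, -6, 84, 0, 0, 0, 15], [-36, -7, 98, 0, 0, 0, 15], [-42, -8, 115, 0, 0, 0, 15], [-49, -9, 135, 0, 0, 0, 15], [-49, -9, 170, 0, 0, 0, 15], [-49, -9, 170, 0, 0, 0, 15], [-49, -9, 170, 0, 0, 0, 15]])

```text
time: 4.88
tool_pos: [0.4836, -0.2357, 0.3453]
tool_rot: [-0.054, 0.57, 0.073, 0.817]
ft_force: [0.2, -0.1, -1.6]
opening: 0.0236
```

Run:
```python
from t import *
s=robot.sense(); print(s['time'],s['opening'],s['ft_force'],s['tool_pos'])
im,P=cloud('scene')
c=im[40:290,120:400,::-1]; cv2.imwrite('pics/a2.png',cv2.resize(c,None,fx=2.4,fy=2.4,interpolation=cv2.INTER_CUBIC))
z=np.array([.8,-.6,0])
# vertical tool keeping heading: jaw z after upright turn
Rv=R.from_rotvec([-.0633,.3433,0]); zz=Rv.apply(np.cross(u,row)); print(zz)
need(np.array([.618,.218,.35]),np.array([0,0,-1.]),zz)
```

```text
4.8833 0.02361445861656749 [ 0.1767473  -0.06348503 -1.5582966 ] [ 0.48358656 -0.23572355  0.34529355]
[ 9.83403161e-01  1.81372538e-01 -7.33201482e-05]
4.9333 shift [135.2 453.1   6.6] turn [-0.062  0.344 -0.   ] [-0.6   0.08  1.89  0.31  0.93 -0.94]
```

View pics/a2.png

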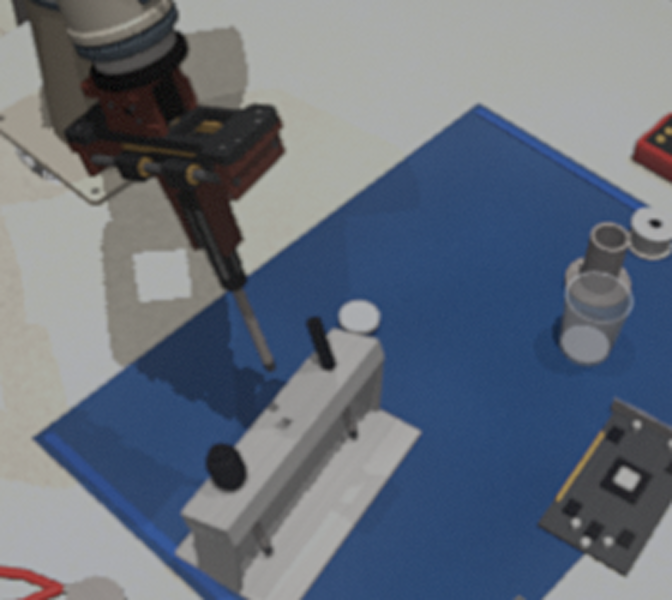

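The driver is out (tip at crop (268,365)) and the other two are still seated. Now I raise it, turn it upright and go above the cup.

Call:
carry_out(commands=[[0, 0, 35, 0, 0, 0, 15], [0, 20, 40, -0.015, 0.08, 0, 15], [15, 50, 40, -0.03, 0.17, 0, 15], [30, 85, 40, -0.045, 0.25, 0, 15], [45, 120, 40, -0.062, 0.344, 0, 15], [55, 155, 40, -0.062, 0.344, 0, 15], [65, 190, 40, -0.062, 0.344, 0, 15], [75, 225, 40, -0.062, 0.344, 0, 15], [85, 260, 40, -0.062, 0.344, 0, 15], [95, 295, 40, -0.062, 0.344, 0, 15], [105, 330, 40, -0.062, 0.344, 0, 15], [115, 365, 40, -0.062, 0.344, 0, 15], [125, 400, 40, -0.062, 0.344, 0, 15], [135, 435, 40, -0.062, 0.344, 0, 15], [135, 453, 40, -0.062, 0.344, 0, 15], [135, 453, 40, -0.062, 0.344, 0, 15], [135, 453, 40, -0.062, 0.344, 0, 15], [135, 453, 40, -0.062, 0.344, 0, 15]])

```text
time: 6.43
tool_pos: [0.6174, 0.2172, 0.3816]
tool_rot: [-0.065, 0.705, 0.064, 0.703]
ft_force: [0.2, -0.1, -1.4]
opening: 0.0236
```

```bash
cat > m.py <<'E'
from t import *
zz=np.array([.9834,.1814,0])
def look(tag):
    s=robot.sense(); tp=s['tool_pos']; print('open',s['opening'],'tcp',tp.round(4),'F',s['ft_force'].round(1))
    need(np.array([.618,.218,tp[2]]),np.array([0,0,-1.]),zz)
    for n in ('scene','top'):
        im,P=cloud(n,tag+n); q=P.reshape(-1,3); q=q[~np.isnan(q[:,0])]
        near=np.hypot(q[:,0]-tp[0],q[:,1]-tp[1])<.03
        for lo in np.arange(tp[2]-.17,tp[2]-.01,.02):
            s_=q[near&(q[:,2]>lo)&(q[:,2]<lo+.02)]
            if len(s_): print(n,'drv',len(s_),s_.mean(0).round(4),np.ptp(s_,0).round(3))
        c=q[(np.hypot(q[:,0]-.618,q[:,1]-.218)<.026)&(q[:,2]>.074)&(q[:,2]<.086)]
        if len(c)>5: print(n,'rim',len(c),cv2.minEnclosingCircle((c[:,:2]*1000).astype(np.float32)),c[:,2].mean())
E
python3 - <<'E'
from m import *
look('b')
im=cv2.imread('pics/bscene.png')[20:200,280:460]; cv2.imwrite('pics/b1.png',cv2.resize(im,None,fx=3.3,fy=3.3,interpolation=cv2.INTER_CUBIC))
E
```

```text
open 0.023576864315662548 tcp [0.6174 0.2172 0.3816] F [ 0.2 -0.1 -1.4]
6.4333 shift [0.6 0.8 0. ] turn [ 0.    -0.003 -0.   ] [0.32 0.36 1.42 0.   1.37 0.14]
scene drv 21 [0.6189 0.2141 0.2236] [0.007 0.011 0.013]
scene drv 27 [0.6186 0.2138 0.2415] [0.01  0.01  0.019]
scene drv 26 [0.6201 0.2134 0.2619] [0.009 0.011 0.019]
scene drv 29 [0.6201 0.2133 0.2811] [0.01  0.007 0.018]
scene drv 29 [0.6206 0.2136 0.3004] [0.01  0.01  0.019]
scene drv 57 [0.6226 0.2092 0.3233] [0.024 0.017 0.015]
scene drv 90 [0.6225 0.2097 0.3418] [0.028 0.019 0.02 ]
scene drv 133 [0.6225 0.2093 0.3629] [0.044 0.03  0.02 ]
scene rim 85 ((621.629638671875, 220.17593383789062), 24.280696868896484) 0.07881605197853908
top drv 10 [0.614  0.214  0.2233] [0.006 0.006 0.013]
top drv 15 [0.6138 0.2128 0.2426] [0.008 0.006 0.018]
top drv 18 [0.6143 0.2129 0.2623] [0.007 0.006 0.019]
top drv 18 [0.6148 0.2136 0.2821] [0.007 0.007 0.017]
top drv 10 [0.6149 0.2143 0.2969] [0.006 0.006 0.01 ]
top drv 29 [0.6118 0.2099 0.3239] [0.015 0.015 0.013]
top drv 27 [0.6139 0.2063 0.3414] [0.021 0.016 0.019]
top drv 44 [0.6129 0.2052 0.3626] [0.043 0.009 0.019]
top rim 83 ((620.0177612304688, 219.83370971679688), 22.15180206298828) 0.07946742350028098
```

View pics/b1.png

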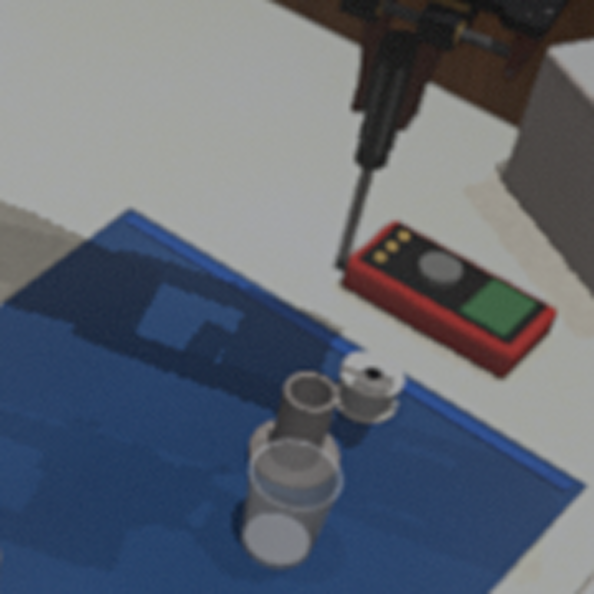

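The driver hangs upright. The shaft centre is at about (0.617, 0.217) from both cameras, the rim centre at about (0.620, 0.2195), and the tip at z = 0.216. I shift 2 to 3 mm and lower it to a tip height of about 0.02.

Call:
carry_out(commands=[[2, 2, 0, 0, 0, 0, 15], [2, 2, -20, 0, 0, 0, 15], [2, 2, -40, 0, 0, 0, 15], [2, 2, -60, 0, 0, 0, 15], [2, 2, -80, 0, 0, 0, 15], [2, 2, -100, 0, 0, 0, 15], [2, 2, -115, 0, 0, 0, 15], [2, 2, -130, 0, 0, 0, 15], [2, 2, -145, 0, 0, 0, 15], [2, 2, -160, 0, 0, 0, 15], [2, 2, -175, 0, 0, 0, 15], [2, 2, -185, 0, 0, 0, 15], [2, 2, -195, 0, 0, 0, 15], [2, 2, -195, 0, 0, 0, 15], [2, 2, -195, 0, 0, 0, 15]])

```text
time: 7.78
tool_pos: [0.62, 0.2197, 0.1881]
tool_rot: [-0.064, 0.705, 0.065, 0.704]
ft_force: [0.4, 0.4, -0.9]
opening: 0.0239
```

Run:
```python
from h import *
s=robot.sense(); print(s['time'],s['opening'],s['ft_force'],s['tool_pos'])
im,P=cloud('scene'); c=im[70:200,300:430,::-1]; cv2.imwrite('pics/c1.png',cv2.resize(c,None,fx=4.5,fy=4.5,interpolation=cv2.INTER_CUBIC))
```

```text
7.7833 0.023870872461299358 [ 0.41384752  0.36018939 -0.9099169 ] [0.61999504 0.21965209 0.18805009]
```

View pics/c1.png

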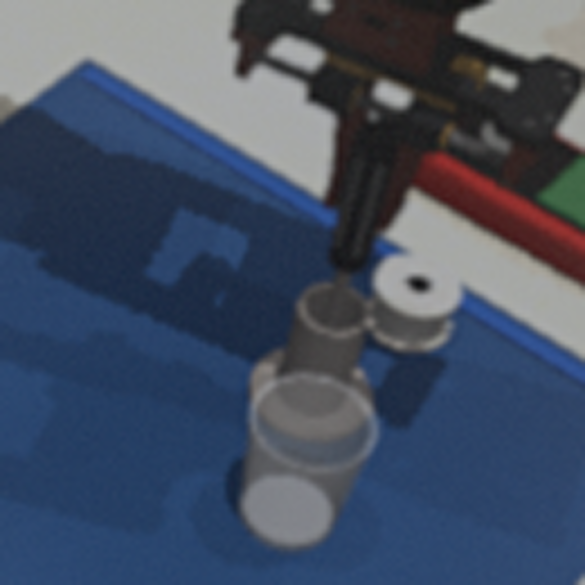

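The shaft is inside the steel cup's mouth (crop (340,290)), with no contact force. I lower the rest gently.

Call:
carry_out(commands=[[0, 0, -4, 0, 0, 0, 15], [0, 0, -8, 0, 0, 0, 15], [0, 0, -10, 0, 0, 0, 15], [0, 0, -11, 0, 0, 0, 15], [0, 0, -11, 0, 0, 0, 15]])

```text
time: 8.25
tool_pos: [0.6198, 0.2199, 0.177]
tool_rot: [-0.064, 0.704, 0.065, 0.704]
ft_force: [0.1, -0.3, -1.6]
opening: 0.0237
```

Call:
carry_out(commands=[[0, 0, -1, 0, 0, 0, 15], [0, 0, -2, 0, 0, 0, 15], [0, 0, -2, 0, 0, 0, 15]])

```text
time: 8.5
tool_pos: [0.6199, 0.2199, 0.1751]
tool_rot: [-0.064, 0.704, 0.065, 0.704]
ft_force: [0.8, -0.5, -1.4]
opening: 0.0237
```

Call:
carry_out(commands=[[0, 0, 0, 0, 0, 0, 26], [0, 0, 0, 0, 0, 0, 28], [0, 0, 0, 0, 0, 0, 32], [0, 0, 0, 0, 0, 0, 38], [0, 0, 0, 0, 0, 0, 46], [0, 0, 0, 0, 0, 0, 54], [0, 0, 0, 0, 0, 0, 64], [0, 0, 0, 0, 0, 0, 75], [0, 0, 0, 0, 0, 0, 87], [0, 0, 0, 0, 0, 0, 87], [0, 0, 0, 0, 0, 0, 87], [0, 0, 0, 0, 0, 0, 87]])

```text
time: 9.5
tool_pos: [0.6199, 0.2199, 0.1752]
tool_rot: [-0.064, 0.704, 0.065, 0.704]
ft_force: [0.5, 0.3, 0.5]
opening: 0.0856
```

Run:
```python
from h import *
s=robot.sense(); print(s['time'],s['opening'],s['ft_force'],s['tool_pos'])
im,P=cloud('scene'); c=im[60:200,290:430,::-1]; cv2.imwrite('pics/d1.png',cv2.resize(c,None,fx=4.2,fy=4.2,interpolation=cv2.INTER_CUBIC))
```

```text
9.5 0.08558953498955643 [0.50213972 0.30480157 0.53639443] [0.61994802 0.21991245 0.17516942]
```

View pics/d1.png

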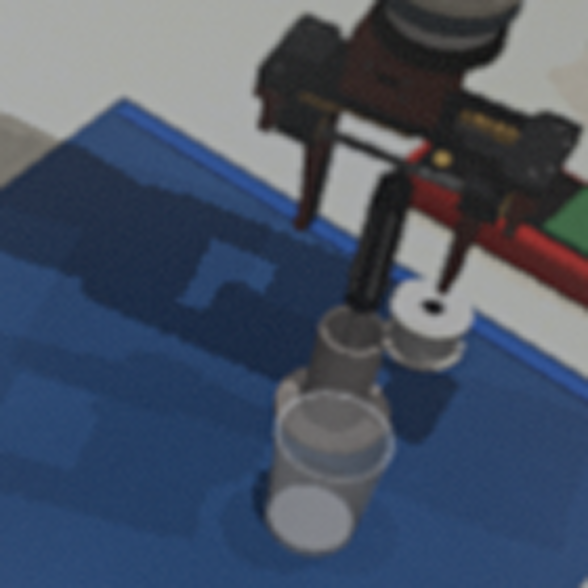

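The driver stands in the cup between the open fingers. I retract straight up.

Call:
carry_out(commands=[[0, 0, 10, 0, 0, 0, 87], [0, 0, 25, 0, 0, 0, 87], [0, 0, 45, 0, 0, 0, 87], [0, 0, 70, 0, 0, 0, 87], [0, 0, 95, 0, 0, 0, 87], [0, 0, 120, 0, 0, 0, 87], [0, 0, 150, 0, 0, 0, 87], [-30, 0, 170, 0, 0, 0, 87], [-60, 0, 180, 0, 0, 0, 87], [-60, 0, 180, 0, 0, 0, 87], [-60, 0, 180, 0, 0, 0, 87], [-60, 0, 180, 0, 0, 0, 87]])

```text
time: 10.55
tool_pos: [0.5603, 0.22, 0.3556]
tool_rot: [-0.064, 0.704, 0.065, 0.704]
ft_force: [1.1, 0.7, 0.2]
opening: 0.0872
```

Run:
```python
from h import *
s=robot.sense(); print(s['time'],s['opening'],s['ft_force'],s['tool_pos'])
im,P=cloud('scene'); c=im[70:290,180:430,::-1]; cv2.imwrite('pics/e1.png',cv2.resize(c,None,fx=2.7,fy=2.7,interpolation=cv2.INTER_CUBIC))
q=P[70:180,320:400].reshape(-1,3); g=im[70:180,320:400].reshape(-1,3).max(1)
q=q[(g<70)]
for z in np.arange(.11,.22,.02):
    k=q[(q[:,2]>z)&(q[:,2]<z+.02)&(np.hypot(q[:,0]-.62,q[:,1]-.22)<.08)]
    if len(k): print(len(k),k.mean(0).round(3))
for t in ('long_driver','slim_driver','stubby_driver','cup'): print(t,[(np.round(b['position'],3).tolist(),round(b['conf'],2)) for b in robot.boxes_of('scene',t)])
```

```text
10.55 0.087239067774826 [1.10687487 0.65095993 0.18256884] [0.5603028  0.21995803 0.35563422]
46 [0.626 0.211 0.121]
50 [0.627 0.211 0.139]
51 [0.626 0.21  0.16 ]
53 [0.627 0.21  0.18 ]
80 [0.625 0.214 0.203]
2 [0.63  0.215 0.21 ]
long_driver [([0.621, 0.212, 0.159], 0.7), ([0.186, -0.373, 0.019], 0.65)]
slim_driver []
stubby_driver [([0.568, -0.3, 0.141], 0.89), ([0.621, 0.213, 0.056], 0.75), ([0.625, 0.21, 0.159], 0.26)]
cup [([0.619, 0.211, 0.06], 0.81)]
```

View pics/e1.png

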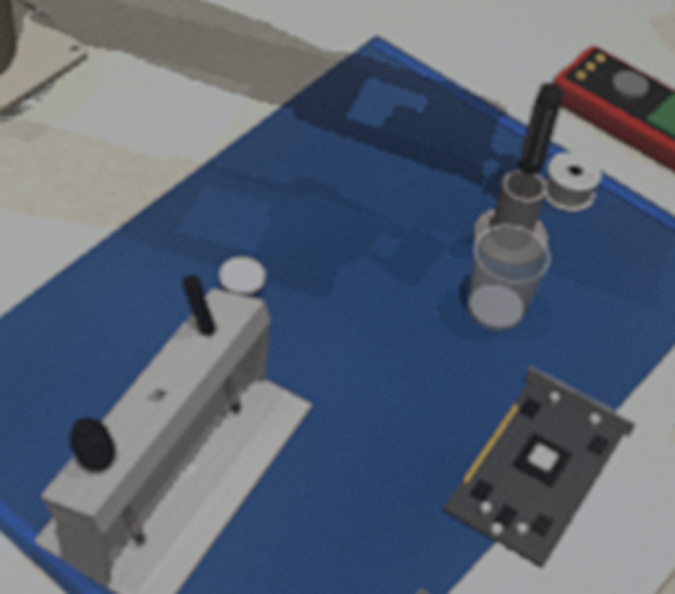

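The driver stands vertical in the steel cup with its top at about 0.208 m, so its tip is on the cup floor. The cup is upright, both other drivers are in the rack, and the gripper is clear.

```bash
python3 -c "
from workcell import robot
print(robot.sign_off())"
```

```text
the job is handed in; nothing more can be done
None
```

The long screwdriver is standing blade down in the narrow steel cup, and the job is handed in, with the clock at 10.6 s just before. I gripped it from above along its axis and drew it out of the rack. I then turned it upright and lowered it until the tip was about 1 mm above the cup floor, by reckoning from the tool position. Only then did I open the fingers and back straight up.

Last checks, from the final scene picture and depth:
- **Long driver:** it is practically vertical, about 1–2 mm from the cup axis. Its top is at about 0.208 m, so the tip is on the inner floor, 8 mm above the table.
- **Cup:** it stands upright where it was.
- **Other drivers:** the picture shows both still seated in the rack. The stubby driver's detected position moved by 2 mm at most.
- **Gripper:** it is well clear of everything, and the wrist force is near zero.

**Checks that disagreed:** the detector did not find the slim driver in the last picture, although it is plainly visible in its hole. It also reported a false "stubby_driver" at the cup. I did not measure the slim driver's position again, so for that one I relied on the picture.

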